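# Free a board carrier held by one left-hand and one right-hand clamp knob

### The arm

A 6-joint arm with a two-finger parallel gripper is mounted at the origin on the work surface. World frame = base frame: x ahead of the robot, y to its left, z up, the work surface at z = 0. Lengths are in mm, angles in rad, forces in N, time in s.
With the tool pointing down it reaches from about 350 to 725 mm from the base axis. Payload 6 kg.
Tool frame: the origin (TCP) lies on the centre line of the jaws, within the pads' length; the fingertips stand 25 mm ahead of it and the grasp point (between the pads) lies 6 mm ahead of it; z points along the fingers, y is the line along which they close (so a half turn about z gives the same grasp; the last joint's range is limited). The gripper opens to 85 mm and grips with 20 to 120 N. Pads are 22 mm wide; open, the fingers measure 114 mm over their backs; the gripper's body (76 mm by 85 mm) begins 54 mm behind the grasp point. The pads swing forward as they close: fully open they stand 13 mm farther back than shut.
Start: joints at [-0.784, 0.04, 0.085, 0, -1.615, -0.334], TCP at [262.498, -539.51, 256.261] pointing down, gripper open.
Joint ranges: [-2.56, 2.56], [-1.29, 2.01], [-1.08, 1.49], [-3.29, 1.98], [-2.81, -0.18], [-2.99, 2.99]. Speed limits (rad/s): [2.57, 2.57, 3.01, 3.14, 3.14, 3.14].

### API

Orientations are given as a 3x3 rotation matrix whose columns are the frame's x, y, z axes.
In Python, from bench import env gives the robot as it stands.
- The arm moves only by the tool step_arm, never from a script. Its argument "steps" is a list that holds one entry, the list of rows, each a list of 7 numbers: the opening, from 0 (shut) to 1 (fully open), then the shift along the tool's x, y, z in m, then the turn, a rotation vector about the tool's x, y, z in degrees. In form: [[[fingers, x, y, z, rx, ry, rz], ...]]. A call has 1 to 12 rows; each row is the pose to reach, as a shift and turn from the pose commanded when the call began, along the tool's axes at that moment; what a row does not reach only later rows make up. A row lasts 1/12 s, in which the tool goes at most 41.7 mm and 7.16 degrees, less where a joint would pass 70% of its speed; a pose out of reach is approached as far as the arm can. A call with a gripper value outside its range is refused whole. The fingers move at their own pace and stop on an object; "squeeze" is the grip in N (left out, the last holds). Time passes only in rows, so rows that repeat a pose let the fingers close. It gives the time, the measured TCP pose, the force, the opening and the grip force at its end, in the units of the state.
- env.read_state(): the state, without advancing time (a new reading comes with each control period).
- env.grab_frame(name): name is "scene" or "top" or "wrist"; returns a dict with "color" (400x640x3 uint8, red, green, blue), "intrinsics" (3x3 intrinsics, pixels), "R" (3x3) and "t" (3): a world point X has camera coordinates R X + t; the wrist camera has in their place "T_tool_cam" (4x4, takes a point from camera to tool coordinates, whose origin is the TCP and whose axes are the flange's). Camera axes: x right, y down, z forward; pixel columns grow to the right and rows downward; lengths in mm; the calibration is good to about 2 mm. The wrist camera is an equidistant fisheye: a pixel r from the principal point sees the ray r / f radians off the axis. A picture is of the moment at which its call begins: read the wrist's pose just before it. There is no depth.
- env.job_done(): hands the job in; it is judged then, once.
Trained networks look in a picture, given as the dict that the camera call returned (one of the last four; its "shot" number tells which), for a name from the list of things; names that differ only in an ending like _2 or _b are one class to them, and where a whole thing is asked for, a point or a joint stands for the part that bears it (a point fixed in the world has none). Each returns a list of dicts, best first, with "p" (0 to 1); they miss things now and then, are a little off and sometimes report something else, mostly with a low value. They report only what shows in the picture. A call takes as long as a camera call.
- env.regions_of(picture, target): "mask" (400x640 bool, what is visible of it) and "bbox" ([left, top, right, bottom] in pixels, round what is visible of it).
The state is a dict: "time": time; "qpos": joint angles; "joint_velocities": joint speeds; "tau": joint torques, N m; "ee_pos": TCP position; "tool_rot": TCP orientation; "ft_force": force on the tool from outside, world axes, zero at the start; "ft_torque": the same for the moment, N m; "width": opening from 0.0 (shut) to 1.0 (fully open); "finger_force": force on a finger pad.
Only numpy, scipy, OpenCV 4.12 (cv2) and the standard library are available. Lean on these libraries where they do the work, as an engineer would, in place of code of your own. Each camera call takes 0.05 s, during which the arm holds its last target. There are 200 camera calls.

### The job

Unclamp the circuit-board carrier from its test bed: one of the two wing knobs has a left-hand thread and nothing shows which, so feel gently both ways to learn the hand, without twisting hard against a tight thread (that tears the stud's rubber bush), and back each knob off a quarter turn. Then take the carrier by its upright grip, draw it about 60 mm towards the robot without forcing it, so that its slots are well clear of both studs, and leave it lying flat on the bed with both knobs still backed off. Disturb nothing else on the bench.

Things in the scene. Friction and masses are not known exactly. Their poses are not given: they have to be found in the camera images.
- bed: Grey test bed fixed to the bench: flat slab 280 x 220 x 20 mm. Origin at bench height, 20 mm beyond the slab's middle; x points away from the robot side (slab from x = -160 to +120 mm), y left, z up; its top is at z = 20 mm. Clamp axes stand at x = +60, y = +60 and -60 mm. The carrier comes out along this -x.
- carrier: Loose aluminium plate 175 (x -90 to +85) x 190 x 8 mm, 0.35 kg, with green circuit boards (to 19 mm above its underside) and an upright grip. Origin in its underside; starts over the bed's origin, axes alike. Two 14 mm slots, open to +x, take the 10 mm studs; 3 mm pockets in its top hold each tight knob's 22 mm boss, so it cannot slide. Once free: clear of both studs after 40 mm along -x.
- handle (a point): Point on the carrier's upright grip: an aluminium block 14 mm thick (y), 40 mm long (x), its top 40 mm above the carrier's underside; this point is on its middle, 30 mm above the underside. Axes as the carrier's.
- grip_a (a point): Middle of clamp knob A's wing: a black upright bar 44 mm long (along this point's x), 12 mm thick (y), 24 mm tall, its top 11 mm above this point and its lower edge 13 mm below it; beneath it a short neck and a steel flange 32 mm across whose top is 22.5 mm below this point. On the thread axis (z up); turns with the knob.
- grip_b (a point): The same point of clamp knob B, which looks just like A.
- knob_a (a joint): How far knob A is unscrewed, rad: 0 tight (hard stop) to 2.2; grows as it loosens, whichever way that is. One knob has a left-hand thread (clockwise from above loosens), the other a right-hand one; they look alike, either may be on either side. The thread turns with about 0.10 N m and climbs 2.5 mm per rad; above 1.0 rad the boss is clear of the carrier.
- knob_b (a joint): The same for knob B; its thread is of the other hand than A's.
- bush_a (a joint): Twist of clamp A's stud in its rubber bush, rad, positive anticlockwise from above, 0 at rest. A spring of 1.2 N m per rad: the stud winds up about 0.08 rad before the thread slips in the loosening direction; turned the tightening way, all of the turn goes into the bush, which tears at 0.30 rad (0.36 N m).
- bush_b (a joint): The same for the stud of clamp B.
- lift_a: Clamp A's knob with its sleeve (all that climbs on the stud). Origin on the thread axis, 38 mm below point grip_a, level with the bed's top when tight. It does not turn with the knob on the thread.
- lift_b: The same for clamp B.
- screwdriver: Bystander: screwdriver lying on the bench beside the bed. Leave it alone.
- jar: Bystander: small closed jar, 40 mm across, 50 mm tall, beside the bed. Leave it alone.
- spool: Bystander: grey plastic spool, 44 mm across, 35 mm tall, beside the bed. Leave it alone.
- spanner: Bystander: steel spanner lying beyond the bed. Leave it alone.
- capacitor: Bystander: black can capacitor, 30 mm across, 45 mm tall, standing beyond the bed. Leave it alone.
- parts_tray: Bystander: grey open tray, 90 x 120 x 30 mm, on the bench. Leave it alone.
- mug: Bystander: white mug, 80 mm across, 90 mm tall. Leave it alone.

How it is judged:
By the outcome, as a careful person would: the job done as asked, in the order asked, and still so for the second after the job is handed in, with the robot touching nothing.
It also fails if it takes over 69 s, if anything falls off the work surface, if the arm or the gripper's body presses on something with over 40 N, if the wrist force passes 120 N, or if a joint passes its speed limit or range.

## Working session

There is one attempt and no reset: what is moved stays moved. The work goes in short steps, Python scripts to look and compute and a tool call to move; the robot and the scene stay as the last step left them, time stands still between calls to the robot, and variables do not carry over. Pictures are saved under pics/ and viewed, at most 10 in all, crops included, and the job is handed in when it is done.

Besides the shell and the picture viewer there is one more tool, called after ">>>" as name([rows], argument=value, ...), one row to a line, values as JSON. step_arm: Moves the arm, as the interface text tells. Its arguments: {"type":"object","properties":{"steps":{"type":"array","items":{"type":"array","items":{"type":"array","items":{"type":"number"}}}},"squeeze":{"type":"number"}},"required":["steps"]}

```bash
mkdir -p pics; ls
cat > h.py <<'E'
from bench import env
import numpy as np, cv2
def save(f,n): cv2.imwrite('pics/'+n,f['color'][:,:,::-1])
def ray(f,u,v):
    d=np.linalg.inv(f['intrinsics'])@[u,v,1.]; R=np.array(f['R']); return -R.T@f['t'], R.T@d
def onz(f,u,v,z):
    c,d=ray(f,u,v); return c+d*(z-c[2])/d[2]
E
python3 - <<'E'
from h import *
for n in ['top','scene']:
    f=env.grab_frame(n); save(f,n+'1.png')
    for t in ['grip_a','handle','carrier','bed']:
        for r in env.regions_of(f,t)[:3]:
            m=r['mask']; v,u=np.nonzero(m); print(n,t,round(r['p'],2),r['bbox'],u.mean().round(1),v.mean().round(1),m.sum(), onz(f,u.mean(),v.mean(),60).round(1))
print(env.read_state())
E
```

```text
pics
top grip_a 0.47 [288.6, 196.5, 301.3, 205.0] 293.7 201.2 127 [588.9 109.   60. ]
top grip_a 0.44 [333.1, 194.1, 345.3, 205.4] 338.1 199.0 132 [591.7  -8.7  60. ]
top handle 0.75 [281.6, 191.9, 354.2, 261.4] 317.4 226.4 4298 [520.1  47.7  60. ]
top handle 0.39 [374.8, 236.5, 392.7, 249.4] 382.3 240.7 235 [ 478.5 -120.6   60. ]
top carrier 0.91 [284.8, 191.9, 353.6, 258.7] 317.2 226.2 4278 [520.6  48.   60. ]
top bed 0.78 [277.0, 179.0, 364.5, 283.3] 318.4 241.8 3801 [479.6  45.8  60. ]
scene grip_a 0.44 [319.0, 188.6, 334.8, 204.1] 325.3 193.8 139 [596.5 106.6  60. ]
scene handle 0.69 [267.0, 175.1, 340.2, 223.4] 299.3 198.7 1790 [553.3  24.8  60. ]
scene carrier 0.75 [268.1, 177.6, 335.2, 229.6] 298.8 198.8 1766 [552.4  23.3  60. ]
scene carrier 0.59 [292.9, 205.1, 309.3, 217.6] 300.3 211.5 135 [600.4 -11.8  60. ]
scene bed 0.82 [249.7, 165.9, 352.0, 239.8] 295.4 202.1 1749 [556.6   4.7  60. ]
{'time': 0.5, 'qpos': array([-7.84301704e-01,  4.01729962e-02,  8.47815197e-02, -4.30207271e-05,
       -1.61544363e+00, -3.33694934e-01]), 'joint_velocities': array([-0.0007398 , -0.00120513,  0.00070462,  0.00024529, -0.00118317,
       -0.00033122]), 'tau': array([ 2.02260147e-03, -3.67543244e+01,  3.47162032e+01,  6.92769527e+00,
       -1.16998239e-03, -4.51376749e-06]), 'ee_pos': array([ 262.51399813, -539.50818598,  256.25788853]), 'tool_rot': array([[-8.99224967e-01, -4.37486523e-01,  2.90265105e-06],
       [-4.37486522e-01,  8.99224966e-01,  5.78170406e-05],
       [-2.79043124e-05,  5.07206558e-05, -9.99999998e-01]]), 'ft_force': array([0.8976572 , 0.36844208, 0.05865312]), 'ft_torque': array([ 0.02228101, -0.02249177,  0.03556173]), 'finger_force': 0.0, 'width': 0.9965005489209601}
```

Run:
```python
import cv2
a=cv2.imread('pics/top1.png')[160:300,250:410]; b=cv2.imread('pics/scene1.png')[150:260,220:380]
cv2.imwrite('pics/c1.png',cv2.resize(a,None,fx=4.2,fy=4.2,interpolation=2))
```

```text
(no output)
```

View pics/c1.png

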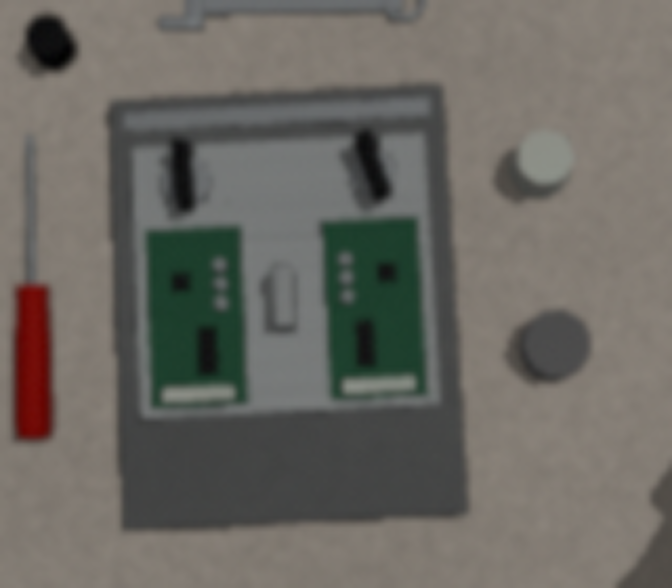

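Top view: the two black wing knobs sit at about (293,202) and (338,200), the upright grip at about (317,231), and the bed is yawed by roughly +2.5°. The bystanders are all outside the bed. I'm moving above it for a close look.

>>> step_arm([
  [[1,-0.525,0.4,0,0,0,26],[1,-0.525,0.4,0,0,0,26],[1,-0.525,0.4,0,0,0,26],[1,-0.525,0.4,0,0,0,26],[1,-0.525,0.4,0,0,0,26],[1,-0.525,0.4,0,0,0,26],[1,-0.525,0.4,0,0,0,26],[1,-0.525,0.4,0,0,0,26],[1,-0.525,0.4,0,0,0,26],[1,-0.525,0.4,0,0,0,26],[1,-0.525,0.4,0,0,0,26],[1,-0.525,0.4,0,0,0,26]],
])

```text
time: 1.5
ee_pos: [481.8, -103.5, 256.9]
tool_rot: [[-1.0, 0.001, 0.001], [0.001, 1.0, 0.0], [-0.001, 0.0, -1.0]]
ft_force: [1.6, 0.0, -0.0]
width: 1.004
finger_force: 0.0
```

>>> step_arm([
  [[0.5,-0.078,0.153,0,0,0,0],[0.5,-0.078,0.153,0,0,0,0],[0.5,-0.078,0.153,0,0,0,0],[0.5,-0.078,0.153,0,0,0,0],[0.5,-0.078,0.153,0,0,0,0],[0.5,-0.078,0.153,0,0,0,0],[0.5,-0.078,0.153,0,0,0,0]],
])

```text
time: 2.08
ee_pos: [559.5, 47.5, 256.1]
tool_rot: [[-1.0, 0.0, -0.001], [0.0, 1.0, -0.0], [0.001, -0.0, -1.0]]
ft_force: [-0.0, -0.8, 0.8]
width: 0.499
finger_force: 0.0
```

```bash
cat >> h.py <<'E'
def wray(f,s,u,v):
    K=f['intrinsics']; x=(u-K[0][2])/K[0][0]; y=(v-K[1][2])/K[1][1]; r=np.hypot(x,y)+1e-9
    d=np.array([x/r*np.sin(r),y/r*np.sin(r),np.cos(r)]); T=np.array(f['T_tool_cam']); R=np.array(s['tool_rot'])
    return R@T[:3,3]+s['ee_pos'], R@T[:3,:3]@d
def wz(f,s,u,v,z):
    c,d=wray(f,s,u,v); return c+d*(z-c[2])/d[2]
def look(n,targets,z):
    s=env.read_state(); f=env.grab_frame('wrist'); save(f,n)
    for t,zz in zip(targets,z):
        for r in env.regions_of(f,t)[:3]:
            m=r['mask'].astype('uint8'); v,u=np.nonzero(m); P=np.array([wz(f,s,a,b,zz)[:2] for a,b in zip(u,v)])
            (c,wh,an)=cv2.minAreaRect(P.astype('float32')); w,V=np.linalg.eigh(np.cov(P.T)); V=V[:,1]*np.sign(V[0,1])
            print(t,round(r['p'],2),np.round(r['bbox']),'cen',P.mean(0).round(1),'rect',np.round(c,1),np.round(wh,1),'ang',np.degrees(np.arctan2(V[1],V[0])).round(1))
    return f,s
E
python3 - <<'E'
from h import *
f,s=look('w1.png',['grip_a','handle','carrier'],[69,28,28])
print(s['ee_pos'],s['qpos'],s['ft_force'],f['intrinsics'],f['T_tool_cam'])
E
```

```text
grip_a 0.98 [358. 185. 383. 232.] cen [583.3 107.3] rect [585.7 109.7] [46.7 28. ] ang 14.3
grip_a 0.63 [252. 193. 280. 229.] cen [586.1  -2.8] rect [587.5   0. ] [46.8 27.8] ang 4.4
grip_a 0.51 [412. 254. 445. 284.] cen [658.3 180.2] rect [659.3 180.5] [48.  28.5] ang 47.1
handle 0.66 [229.  68. 403. 224.] cen [521.5  50.2] rect [528.1  50.6] [176.7 191.4] ang -88.8
handle 0.54 [250. 191. 282. 231.] cen [598.7  -9.3] rect [600.4  -6.5] [52.7 32.7] ang 5.6
carrier 0.74 [230.  71. 403. 226.] cen [521.5  50.3] rect [528.6  50.5] [176.  191.6] ang -89.6
carrier 0.2 [361. 185. 385. 232.] cen [596.1 115.1] rect [599.3 113.7] [53.7 30.2] ang 13.5
[559.50967086  47.45691531 256.12167853] [ 4.42191407e-01 -6.15239469e-02 -1.64277355e-02  1.04778843e-04
 -1.61666606e+00 -2.01310809e+00] [-0.04602332 -0.76873256  0.76105414] [[309.70691629   0.         314.16186907]
 [  0.         309.70691629 200.81725476]
 [  0.           0.           1.        ]] [[ 3.57948906e-04 -9.61791003e-01 -2.73784476e-01  6.85835185e+01]
 [ 9.99999838e-01  2.23150410e-04  5.23494954e-04 -5.72900348e-01]
 [-4.42397619e-04 -2.73784619e-01  9.61790927e-01 -1.17411498e+02]
 [ 0.00000000e+00  0.00000000e+00  0.00000000e+00  1.00000000e+00]]
```

View pics/w1.png

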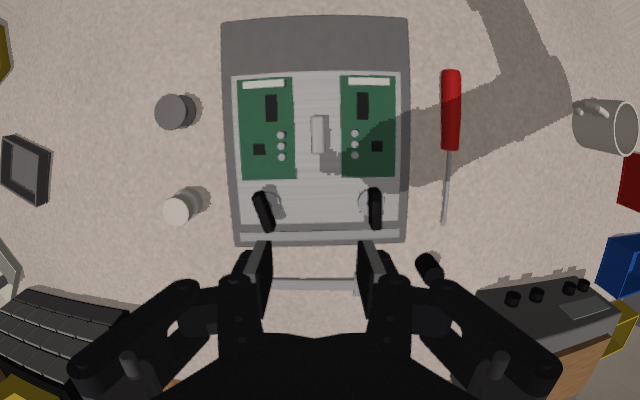

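The wrist view shows the two wings at about (264,211) and (375,209), with B turned more. Next is a look from above knob B, on the right.

>>> step_arm([
  [[0.5,-0.0325,-0.0555,0.11,0,0,-10],[0.5,-0.0325,-0.0555,0.11,0,0,-10],[0.5,-0.0325,-0.0555,0.11,0,0,-10],[0.5,-0.0325,-0.0555,0.11,0,0,-10],[0.5,-0.0325,-0.0555,0.11,0,0,-10],[0.5,-0.0325,-0.0555,0.11,0,0,-10]],
])

```text
time: 2.78
ee_pos: [592.4, -9.0, 148.0]
tool_rot: [[-0.985, -0.172, 0.002], [-0.172, 0.985, -0.0], [-0.002, -0.001, -1.0]]
ft_force: [-0.5, -0.0, 0.3]
width: 0.504
finger_force: 0.0
```

```bash
cat >> h.py <<'E'
def look2(n,crop=None,pts=()):
    """print wing box; project given world points"""
    f,s=look(n,['grip_a'],[69])
    T=np.array(f['T_tool_cam']);K=f['intrinsics'];out=f['color'][:,:,::-1].copy()
    for P in pts:
        c=T[:3,:3].T@(np.array(s['tool_rot']).T@(np.array(P)-s['ee_pos'])-T[:3,3]); th=np.arctan2(np.hypot(*c[:2]),c[2]); r=np.hypot(*c[:2])
        u,v=K[0][2]+K[0][0]*th*c[0]/r,K[1][2]+K[1][1]*th*c[1]/r; print('proj',P,round(u,1),round(v,1)); cv2.circle(out,(int(round(u)),int(round(v))),1,(0,0,255),-1)
    if crop: x0,y0,x1,y1=crop; out=cv2.resize(out[y0:y1,x0:x1],None,fx=3,fy=3,interpolation=2)
    cv2.imwrite('pics/'+n,out); return f,s
E
python3 - <<'E'
from h import *
f,s=look2('w2.png',(200,140,440,340),[(592,-8,69),(588,111,69)])
print(s['ee_pos'],s['qpos'].round(2))
E
```

```text
grip_a 0.92 [435. 205. 482. 264.] cen [583.8  99.3] rect [587.5  97.3] [46.8 38.7] ang 38.4
grip_a 0.61 [297. 183. 336. 245.] cen [586.7  -8.5] rect [589.9  -8.5] [46.1 25.9] ang 15.5
proj (592, -8, 69) 316.6 218.6
proj (588, 111, 69) 472.4 237.6
[592.37518725  -8.9500893  147.97524332] [ 0.32  0.03 -0.12  0.   -1.42 -1.72]
```

View pics/w2.png

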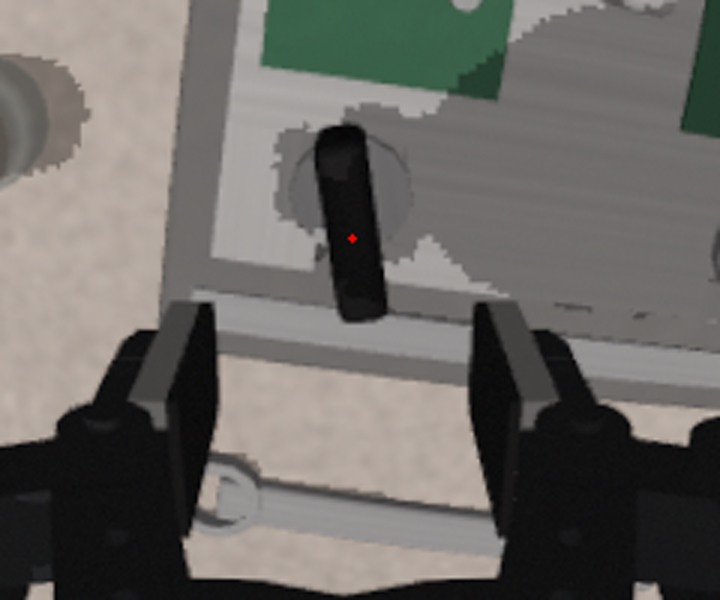

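Run:
```python
from h import *
s=env.read_state(); f=env.grab_frame('wrist')
for u,v in [(200+342/3,140+318/3),(200+384/3,140+314/3),(200+316/3,140+165/3),(200+366/3,140+163/3)]: print(wz(f,s,u,v,69).round(1))
r=env.regions_of(f,'grip_a')
for q in r[:2]:
    if q['bbox'][0]<400:
        m=q['mask']
        for v in range(m.shape[0]):
            u=np.nonzero(m[v])[0]
            if len(u) and v%8==0: print(v,wz(f,s,u.min()-.5,v,69)[:2].round(1),wz(f,s,u.max()+.5,v,69)[:2].round(1))
```

```text
[613.5  -5.1  69. ]
[610.8   4.3  69. ]
[578.2 -17.1  69. ]
[575.8  -6.4  69. ]
184 [571.  -19.5] [568.4  -4.7]
192 [577.  -22.5] [572.9   0.8]
200 [582.8 -23.6] [578.1   3.2]
208 [588.2 -22.1] [583.6   4.3]
216 [593.2 -17.9] [589.9   0.7]
224 [598.  -12.3] [ 5.959e+02 -2.000e-01]
232 [603.6 -10. ] [601.6   1.5]
240 [609.4  -8.3] [607.3   3.3]
```

Knob B's wing centre is at (591, −7), with the wing at about 16°. I'm descending around it, then closing gently.

>>> step_arm([
  [[0.5,0.001,0.002,0.03,0,0,-6],[0.5,0.001,0.002,0.055,0,0,-6],[0.5,0.001,0.002,0.075,0,0,-6],[0.5,0.001,0.002,0.082,0,0,-6],[0.5,0.001,0.002,0.082,0,0,-6],[0.3,0.001,0.002,0.082,0,0,-6],[0.2,0.001,0.002,0.082,0,0,-6],[0,0.001,0.002,0.082,0,0,-6],[0,0.001,0.002,0.082,0,0,-6],[0,0.001,0.002,0.082,0,0,-6]],
], squeeze=20)

```text
time: 3.82
ee_pos: [591.9, -6.8, 66.6]
tool_rot: [[-0.962, -0.275, 0.004], [-0.275, 0.962, -0.0], [-0.003, -0.001, -1.0]]
ft_force: [1.0, -2.8, 7.1]
width: 0.135
finger_force: 26.6
```

```bash
cat > st.py <<'E'
from h import *
s=env.read_state()
print(round(s['time'],2),s['ee_pos'].round(1),'yaw',np.degrees(np.arctan2(s['tool_rot'][1,0],s['tool_rot'][0,0])).round(2),'F',s['ft_force'].round(1),'M',s['ft_torque'].round(3),round(s['width'],3),round(s['finger_force'],1),'q6',s['qpos'][5].round(3))
E
python3 st.py
```

```text
3.82 [591.9  -6.8  66.6] yaw -164.05 F [ 1.  -2.8  7.1] M [-0.962 -0.191  0.02 ] 0.135 26.6 q6 -1.621
```

>>> step_arm([
  [[0,0,0,0,0,0,-2],[0,0,0,0,0,0,-4],[0,0,0,0,0,0,-4]],
])

```text
time: 4.07
ee_pos: [591.9, -6.8, 66.6]
tool_rot: [[-0.939, -0.343, 0.004], [-0.343, 0.939, -0.0], [-0.003, -0.002, -1.0]]
ft_force: [-0.0, -2.5, 5.9]
width: 0.136
finger_force: 26.6
```

```bash
python3 st.py
```

```text
4.07 [591.9  -6.8  66.6] yaw -159.95 F [-0.  -2.5  5.9] M [-0.904 -0.108 -0.054] 0.136 26.6 q6 -1.549
```

>>> step_arm([
  [[0,0,0,0,0,0,-2],[0,0,0,0,0,0,-4],[0,0,0,0,0,0,-4]],
])

```text
time: 4.32
ee_pos: [591.9, -6.8, 66.6]
tool_rot: [[-0.913, -0.407, 0.003], [-0.407, 0.913, -0.0], [-0.003, -0.002, -1.0]]
ft_force: [1.4, -2.9, 6.0]
width: 0.135
finger_force: 26.7
```

```bash
python3 st.py
```

```text
4.32 [591.9  -6.8  66.6] yaw -155.96 F [ 1.4 -2.9  6. ] M [-0.902 -0.063 -0.15 ] 0.135 26.7 q6 -1.479
```

Turning anticlockwise winds the bush like a pure spring, with no slip. Trying the other way.

>>> step_arm([
  [[0,0,0,0,0,0,4],[0,0,0,0,0,0,8],[0,0,0,0,0,0,10],[0,0,0,0,0,0,12],[0,0,0,0,0,0,12]],
])

```text
time: 4.73
ee_pos: [591.9, -6.8, 66.6]
tool_rot: [[-0.979, -0.205, 0.004], [-0.205, 0.979, -0.001], [-0.003, -0.001, -1.0]]
ft_force: [0.9, -3.2, 5.7]
width: 0.138
finger_force: 26.7
```

```bash
python3 st.py
```

```text
4.73 [591.9  -6.8  66.6] yaw -168.15 F [ 0.9 -3.2  5.7] M [-0.965 -0.259  0.118] 0.138 26.7 q6 -1.692
```

>>> step_arm([
  [[0,0,0,0,0,0,2],[0,0,0,0,0,0,4],[0,0,0,0,0,0,5],[0,0,0,0,0,0,5]],
])

```text
time: 5.07
ee_pos: [592.0, -6.9, 66.6]
tool_rot: [[-0.993, -0.12, 0.004], [-0.12, 0.993, -0.001], [-0.004, -0.001, -1.0]]
ft_force: [1.5, -4.0, 6.7]
width: 0.134
finger_force: 27.1
```

```bash
python3 st.py
```

```text
5.07 [592.   -6.9  66.6] yaw -173.09 F [ 1.5 -4.   6.7] M [-1.089 -0.304  0.222] 0.134 27.1 q6 -1.778
```

```bash
cat > mz.py <<'E'
from h import *
M=[];F=[]
for i in range(4):
    s=env.read_state(); M.append(s['ft_torque']);F.append(s['ft_force']); env.grab_frame('top')
M=np.array(M); print('M',M.mean(0).round(3),'sd',M[:,2].std().round(3),'F',np.mean(F,0).round(1),'yaw',np.degrees(np.arctan2(s['tool_rot'][1,0],s['tool_rot'][0,0])).round(2),s['ee_pos'].round(1),'tau6',s['tau'][5].round(3))
E
python3 mz.py
```

```text
M [-1.07  -0.304  0.232] sd 0.029 F [ 1.  -3.4  6.5] yaw -173.03 [592.   -6.9  66.6] tau6 -0.219
```

>>> step_arm([
  [[0,0,0,0,0,0,-5],[0,0,0,0,0,0,-10],[0,0,0,0,0,0,-13],[0,0,0,0,0,0,-15],[0,0,0,0,0,0,-15]],
])

```text
time: 5.68
ee_pos: [591.9, -6.8, 66.6]
tool_rot: [[-0.927, -0.375, 0.003], [-0.375, 0.927, -0.0], [-0.003, -0.002, -1.0]]
ft_force: [-0.3, -3.6, 5.9]
width: 0.133
finger_force: 26.6
```

```bash
python3 mz.py
```

```text
M [-0.899 -0.122 -0.074] sd 0.019 F [ 0.3 -2.9  6.5] yaw -158.06 [591.9  -6.8  66.6] tau6 0.093
```

>>> step_arm([
  [[0,0,0,0,0,0,-1.5],[0,0,0,0,0,0,-3],[0,0,0,0,0,0,-3]],
])

```text
time: 6.13
ee_pos: [591.9, -6.8, 66.6]
tool_rot: [[-0.906, -0.423, 0.003], [-0.423, 0.906, -0.0], [-0.003, -0.002, -1.0]]
ft_force: [-0.0, -2.4, 6.6]
width: 0.137
finger_force: 26.7
```

```bash
python3 mz.py
```

```text
M [-0.883 -0.041 -0.127] sd 0.017 F [ 0.2 -2.8  7.2] yaw -155.07 [591.9  -6.8  66.6] tau6 0.123
```

>>> step_arm([
  [[0,0,0,0,0,0,-1.5],[0,0,0,0,0,0,-3],[0,0,0,0,0,0,-3]],
])

```text
time: 6.58
ee_pos: [591.8, -6.8, 66.7]
tool_rot: [[-0.883, -0.47, 0.003], [-0.47, 0.883, -0.0], [-0.003, -0.002, -1.0]]
ft_force: [0.5, -2.1, 7.4]
width: 0.135
finger_force: 26.8
```

```bash
python3 mz.py
```

```text
M [-0.821  0.079 -0.115] sd 0.044 F [-0.5 -2.6  7.1] yaw -152.06 [591.9  -6.8  66.7] tau6 0.124
```

Knob B slips in the anticlockwise direction (plateau about 0.12 N m), so it has a right-hand thread. Backing it off while following its climb.

>>> step_arm([
  [[0,0,0,-0.0003,0,0,-5],[0,0,0,-0.0005,0,0,-10],[0,0,0,-0.0007,0,0,-15],[0,0,0,-0.001,0,0,-20],[0,0,0,-0.0012,0,0,-25],[0,0,0,-0.0014,0,0,-30],[0,0,0,-0.0016,0,0,-35],[0,0,0,-0.0018,0,0,-40],[0,0,0,-0.002,0,0,-45],[0,0,0,-0.0022,0,0,-50],[0,0,0,-0.0022,0,0,-50]],
])

```text
time: 7.7
ee_pos: [591.6, -6.7, 68.9]
tool_rot: [[-0.205, -0.979, 0.003], [-0.979, 0.205, -0.0], [-0.0, -0.003, -1.0]]
ft_force: [-0.7, -2.5, 7.8]
width: 0.135
finger_force: 26.8
```

```bash
python3 mz.py
```

```text
M [-0.692  0.615 -0.118] sd 0.011 F [-1.1 -2.3  8.1] yaw -102.06 [591.6  -6.8  68.9] tau6 0.137
```

>>> step_arm([
  [[0,0,0,-0.0003,0,0,-5],[0,0,0,-0.0005,0,0,-10],[0,0,0,-0.0007,0,0,-15],[0,0,0,-0.001,0,0,-20],[0,0,0,-0.0012,0,0,-25],[0,0,0,-0.0014,0,0,-30],[0,0,0,-0.0016,0,0,-34],[0,0,0,-0.0016,0,0,-37],[0,0,0,-0.0016,0,0,-37]],
])

```text
time: 8.65
ee_pos: [591.4, -6.9, 70.5]
tool_rot: [[0.424, -0.906, 0.002], [-0.906, -0.424, -0.001], [0.002, -0.002, -1.0]]
ft_force: [-1.5, -2.1, 8.9]
width: 0.138
finger_force: 26.9
```

```bash
python3 mz.py;python3 st.py
```

```text
M [-0.817  0.792 -0.13 ] sd 0.045 F [-2.3 -2.3  8.5] yaw -65.06 [591.4  -6.9  70.5] tau6 0.133
8.85 [591.4  -6.9  70.5] yaw -65.07 F [-1.1 -2.7  7.8] M [-0.872  0.825 -0.107] 0.135 26.9 q6 0.107
```

>>> step_arm([
  [[0.2,0,0,0,0,0,0],[0.4,0,0,0,0,0,0],[0.4,0,0,0,0,0,0],[0.4,0,0,-0.04,0,0,0],[0.5,0,0,-0.08,0,0,0],[0.5,-0.108,-0.047,-0.08,0,0,-69],[0.5,-0.108,-0.047,-0.08,0,0,-69],[0.5,-0.108,-0.047,-0.08,0,0,-69],[0.5,-0.108,-0.047,-0.08,0,0,-69],[0.5,-0.108,-0.047,-0.08,0,0,-69],[0.5,-0.108,-0.047,-0.08,0,0,-69],[0.5,-0.108,-0.047,-0.08,0,0,-69]],
])

```text
time: 9.85
ee_pos: [587.4, 111.9, 147.5]
tool_rot: [[0.968, -0.251, -0.001], [-0.251, -0.968, 0.0], [-0.001, 0.0, -1.0]]
ft_force: [0.1, 0.2, 0.0]
width: 0.5
finger_force: 0.0
```

```bash
python3 st.py
```

```text
9.85 [587.4 111.9 147.5] yaw -14.52 F [0.1 0.2 0. ] M [-0.012  0.006  0.007] 0.5 0.0 q6 0.795
```

>>> step_arm([
  [[0.5,0,0,0,0,0,-16.5],[0.5,0,0,0,0,0,-16.5],[0.5,0,0,0,0,0,-16.5],[0.5,0,0,0,0,0,-16.5],[0.5,0,0,0,0,0,-16.5]],
])

```text
time: 10.27
ee_pos: [587.6, 111.5, 147.7]
tool_rot: [[1.0, 0.026, -0.001], [0.026, -1.0, 0.0], [-0.001, -0.0, -1.0]]
ft_force: [-1.1, 0.9, 0.4]
width: 0.498
finger_force: 0.0
```

Run:
```python
from h import *
f,s=look2('w3.png',(180,120,440,320),[(588,111,69),(592,-8,73)])
print(s['ee_pos'],s['qpos'].round(2))
for q in env.regions_of(f,'grip_a')[:2]:
        m=q['mask'];print(q['bbox'])
        for v in range(m.shape[0]):
            u=np.nonzero(m[v])[0]
            if len(u) and v%6==0: print(v,u.min(),u.max(),wz(f,s,u.min()-.5,v,69)[:2].round(1),wz(f,s,u.max()+.5,v,69)[:2].round(1))
```

```text
grip_a 0.83 [438. 185. 503. 231.] cen [598.6   1.4] rect [595.   -1.8] [53.4 32.2] ang 83.2
grip_a 0.55 [289. 182. 331. 247.] cen [596.2 112. ] rect [592.7 112.1] [46.6 25.8] ang 1.7
proj (588, 111, 69) 314.1 220.8
proj (592, -8, 73) 477.7 219.7
[587.57122658 111.451924   147.74016765] [ 0.52  0.05 -0.1  -0.   -1.42  1.07]
[437.9, 185.3, 503.1, 230.8]
186 454 459 [615.3  14.5] [615.5   9.7]
192 445 470 [610.8  21. ] [ 6.115e+02 -2.000e-01]
198 442 486 [606.4  22.7] [607.5 -15.1]
204 440 497 [602.   23.6] [603.2 -26.3]
210 440 499 [597.6  23. ] [598.5 -29.3]
216 442 498 [593.2  20.7] [593.7 -29.4]
222 443 482 [588.7  19.2] [588.8 -15.3]
228 449 466 [584.1  13.5] [584.1  -1.9]
[289.4, 181.9, 331.3, 246.8]
180 307 315 [615.9 116.6] [616.  110.8]
186 303 323 [611.8 119.2] [612.2 105.5]
192 296 329 [607.7 123.7] [608.3 101.4]
198 295 332 [603.6 124.3] [604.2  99.3]
204 293 332 [599.4 125.6] [600.1  99.1]
210 294 331 [595.3 124.9] [596.   99.6]
216 298 327 [591.1 122.2] [591.7 102.1]
222 305 322 [587.  117.4] [587.3 105.3]
228 306 321 [582.7 116.7] [583.  105.8]
234 306 320 [578.3 116.6] [578.6 106.4]
240 306 321 [573.8 116.5] [574.1 105.5]
246 308 313 [569.3 115.1] [569.5 110.9]
```

View pics/w3.png

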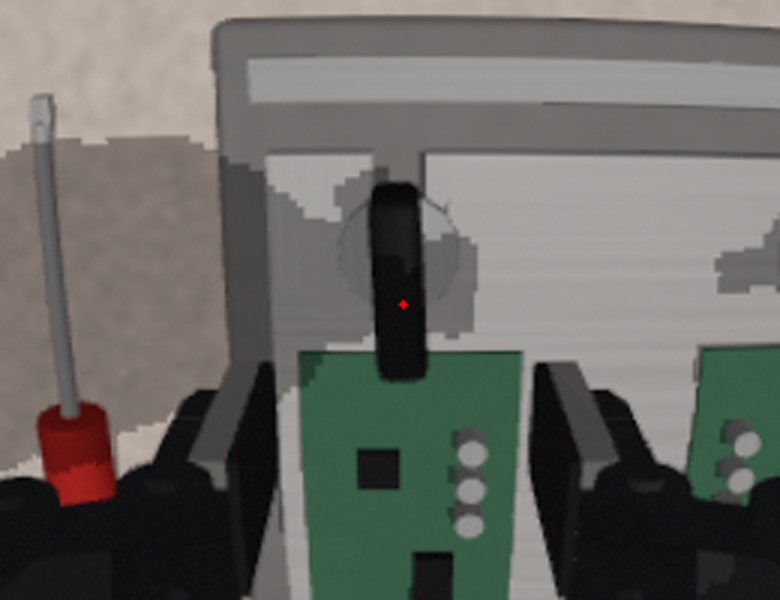

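A's wing is centred near (588, 111.5) at about 3°. I'm descending and closing, then feeling both ways.

>>> step_arm([
  [[0.5,0,0,0.03,0,0,-1.5],[0.5,0,0,0.055,0,0,-1.5],[0.5,0,0,0.075,0,0,-1.5],[0.5,0,0,0.081,0,0,-1.5],[0.5,0,0,0.081,0,0,-1.5],[0.3,0,0,0.081,0,0,-1.5],[0.2,0,0,0.081,0,0,-1.5],[0,0,0,0.081,0,0,-1.5],[0,0,0,0.081,0,0,-1.5],[0,0,0,0.081,0,0,-1.5]],
], squeeze=20)

```text
time: 11.25
ee_pos: [588.8, 112.3, 69.2]
tool_rot: [[0.999, 0.054, 0.003], [0.054, -0.999, 0.002], [0.004, -0.002, -1.0]]
ft_force: [-0.1, 4.1, 6.3]
width: 0.138
finger_force: 26.7
```

```bash
python3 mz.py; python3 st.py
```

```text
M [1.45  0.209 0.019] sd 0.012 F [-0.7  4.2  6.3] yaw 3.11 [588.8 112.2  69.2] tau6 -0.021
11.45 [588.8 112.3  69.2] yaw 3.11 F [0.  3.2 6.1] M [1.484 0.195 0.022] 0.13 26.8 q6 1.103
```

>>> step_arm([
  [[0,0,0,0,0,0,-2],[0,0,0,0,0,0,-4],[0,0,0,0,0,0,-5],[0,0,0,0,0,0,-5]],
])

```text
time: 11.78
ee_pos: [588.8, 112.3, 69.2]
tool_rot: [[0.99, 0.142, 0.003], [0.142, -0.99, 0.002], [0.004, -0.001, -1.0]]
ft_force: [-0.9, 4.4, 6.8]
width: 0.133
finger_force: 26.8
```

```bash
python3 mz.py
```

```text
M [ 1.482  0.197 -0.066] sd 0.01 F [-0.6  4.3  6.1] yaw 8.1 [588.8 112.3  69.1] tau6 0.085
```

>>> step_arm([
  [[0,0,0,0,0,0,4],[0,0,0,0,0,0,8],[0,0,0,0,0,0,11],[0,0,0,0,0,0,11]],
])

```text
time: 12.32
ee_pos: [588.8, 112.2, 69.3]
tool_rot: [[0.999, -0.053, 0.003], [-0.053, -0.999, 0.002], [0.003, -0.002, -1.0]]
ft_force: [-0.6, 4.7, 6.0]
width: 0.134
finger_force: 26.9
```

```bash
python3 mz.py
```

```text
M [1.448 0.323 0.121] sd 0.04 F [-0.8  4.6  5.9] yaw -2.87 [588.8 112.2  69.2] tau6 -0.125
```

>>> step_arm([
  [[0,0,0,0,0,0,2],[0,0,0,0,0,0,4],[0,0,0,0,0,0,4]],
])

```text
time: 12.77
ee_pos: [588.8, 112.2, 69.4]
tool_rot: [[0.993, -0.121, 0.003], [-0.121, -0.993, 0.002], [0.003, -0.002, -1.0]]
ft_force: [-1.4, 3.5, 6.8]
width: 0.134
finger_force: 27.0
```

```bash
python3 mz.py
```

```text
M [1.396 0.437 0.141] sd 0.024 F [-1.   4.1  6.9] yaw -6.87 [588.8 112.2  69.3] tau6 -0.125
```

A slips clockwise at a plateau of 0.125 N m, so it has a left-hand thread. Backing it off.

>>> step_arm([
  [[0,0,0,-0.0003,0,0,5],[0,0,0,-0.0005,0,0,10],[0,0,0,-0.0007,0,0,15],[0,0,0,-0.001,0,0,20],[0,0,0,-0.0012,0,0,25],[0,0,0,-0.0014,0,0,30],[0,0,0,-0.0016,0,0,35],[0,0,0,-0.0018,0,0,40],[0,0,0,-0.002,0,0,45],[0,0,0,-0.0022,0,0,50],[0,0,0,-0.0022,0,0,50]],
])

```text
time: 13.88
ee_pos: [588.5, 112.1, 71.5]
tool_rot: [[0.543, -0.84, 0.003], [-0.84, -0.543, 0.001], [0.0, -0.003, -1.0]]
ft_force: [-2.4, 3.5, 7.4]
width: 0.136
finger_force: 27.0
```

>>> step_arm([
  [[0,0,0,-0.0003,0,0,5],[0,0,0,-0.0005,0,0,10],[0,0,0,-0.0007,0,0,15],[0,0,0,-0.001,0,0,20],[0,0,0,-0.0012,0,0,25],[0,0,0,-0.0014,0,0,30],[0,0,0,-0.0016,0,0,34],[0,0,0,-0.0016,0,0,36],[0,0,0,-0.0016,0,0,36]],
])

```text
time: 14.63
ee_pos: [588.4, 112.1, 73.1]
tool_rot: [[-0.052, -0.999, 0.002], [-0.999, 0.052, 0.001], [-0.002, -0.002, -1.0]]
ft_force: [-3.0, 4.3, 8.7]
width: 0.135
finger_force: 27.1
```

```bash
python3 mz.py;python3 st.py
```

```text
M [1.458 1.191 0.129] sd 0.022 F [-2.7  4.2  8.9] yaw -92.87 [588.4 112.1  73.1] tau6 -0.13
14.83 [588.4 112.2  73.1] yaw -92.87 F [-3.4  4.1  8.9] M [1.454 1.259 0.153] 0.132 27.1 q6 -0.573
```

>>> step_arm([
  [[0.2,0,0,0,0,0,0],[0.4,0,0,0,0,0,0],[0.4,0,0,0,0,0,0],[0.4,0,0,-0.04,0,0,0],[0.5,0,0,-0.08,0,0,0],[0.5,0.065,0.055,-0.08,0,0,85],[0.5,0.065,0.055,-0.08,0,0,85],[0.5,0.065,0.055,-0.08,0,0,85],[0.5,0.065,0.055,-0.08,0,0,85],[0.5,0.065,0.055,-0.08,0,0,85],[0.5,0.065,0.055,-0.08,0,0,85],[0.5,0.065,0.055,-0.08,0,0,85]],
])

```text
time: 15.83
ee_pos: [529.2, 48.7, 150.5]
tool_rot: [[-0.803, -0.596, -0.001], [-0.596, 0.803, -0.0], [0.001, 0.0, -1.0]]
ft_force: [0.7, -0.3, 0.1]
width: 0.497
finger_force: 0.0
```

```bash
python3 st.py
```

```text
15.83 [529.2  48.7 150.5] yaw -143.45 F [ 0.7 -0.3  0.1] M [0.035 0.021 0.005] 0.497 0.0 q6 -1.403
```

>>> step_arm([
  [[0.5,0,0,-0.05,0,0,34.5],[0.5,0,0,-0.05,0,0,34.5],[0.5,0,0,-0.05,0,0,34.5],[0.5,0,0,-0.05,0,0,34.5],[0.5,0,0,-0.05,0,0,34.5],[0.5,0,0,-0.05,0,0,34.5],[0.5,0,0,-0.05,0,0,34.5]],
])

```text
time: 16.42
ee_pos: [529.3, 48.9, 200.6]
tool_rot: [[-0.999, -0.045, -0.001], [-0.045, 0.999, -0.0], [0.001, -0.0, -1.0]]
ft_force: [-0.6, 0.8, -0.9]
width: 0.501
finger_force: 0.0
```

```bash
python3 st.py
python3 - <<'E'
from h import *
f,s=look2('w4.png',(200,80,450,300),[(530,50.6,60),(591,-7,72),(588.5,112,72)])
E
```

```text
16.42 [529.3  48.9 200.6] yaw -177.4 F [-0.6  0.8 -0.9] M [-0.015 -0.057  0.01 ] 0.501 0.0 q6 -1.996
grip_a 0.86 [230. 235. 278. 271.] cen [578.2  -8.5] rect [580.9  -9.5] [30.3 49.3] ang -52.4
grip_a 0.58 [367. 237. 403. 270.] cen [575.3 117.8] rect [575.2 117.5] [47.3 11.1] ang 47.4
proj (530, 50.6, 60) 316.7 196.4
proj (591, -7, 72) 249.6 262.4
proj (588.5, 112, 72) 381.2 265.2
```

View pics/w4.png

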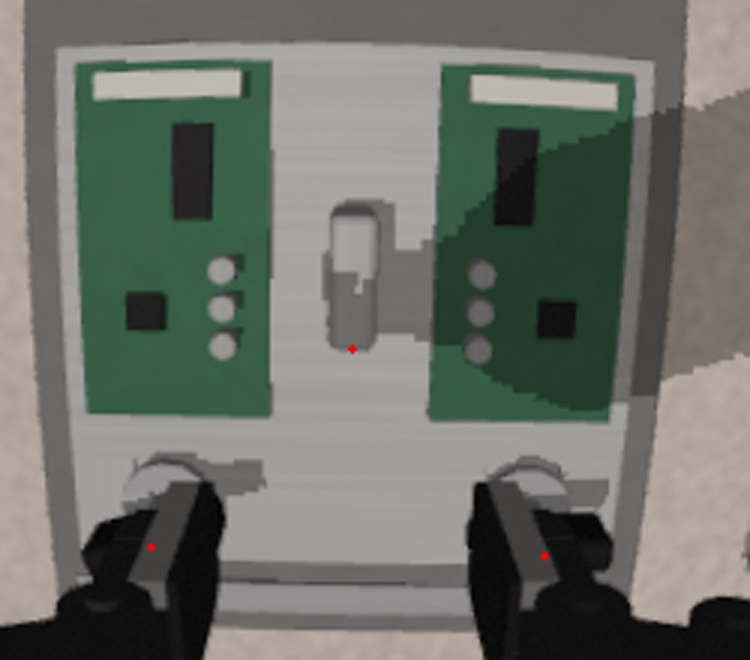

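Run:
```python
from h import *
s=env.read_state(); f=env.grab_frame('wrist')
for u,v in [(354,212),(354,350),(330,280),(377,280),(354,281)]: print(wz(f,s,200+u/3,80+v/3,60).round(1))
```

```text
[490.5  49.9  60. ]
[530.3  51.9  60. ]
[510.2  44.1  60. ]
[509.6  57.4  60. ]
[510.2  50.9  60. ]
```

The grip block is at (510.3, 50.8), aligned with the tool, and its 40 × 13.5 mm size checks. I'm descending onto it with the fingertips kept above the boards.

>>> step_arm([
  [[0.4,0.019,0.003,0.03,0,0,0],[0.4,0.019,0.003,0.065,0,0,0],[0.4,0.019,0.003,0.1,0,0,0],[0.4,0.019,0.003,0.12,0,0,0],[0.4,0.019,0.003,0.132,0,0,0],[0.4,0.019,0.003,0.132,0,0,0],[0.3,0.019,0.003,0.132,0,0,0],[0.2,0.019,0.003,0.132,0,0,0],[0,0.019,0.003,0.132,0,0,0],[0,0.019,0.003,0.132,0,0,0],[0,0.019,0.003,0.132,0,0,0]],
], squeeze=30)

```text
time: 17.48
ee_pos: [511.6, 51.7, 71.2]
tool_rot: [[-0.999, -0.043, 0.004], [-0.043, 0.999, 0.001], [-0.004, 0.001, -1.0]]
ft_force: [-0.1, 0.2, 6.2]
width: 0.154
finger_force: 31.5
```

```bash
python3 mz.py;python3 st.py
```

```text
M [0.029 0.224 0.093] sd 0.022 F [-0.3  0.3  5.8] yaw -177.52 [511.6  51.7  71.2] tau6 -0.082
17.68 [511.6  51.7  71.2] yaw -177.52 F [-0.4  0.6  6.8] M [-0.036  0.233  0.006] 0.153 31.5 q6 -2.021
```

>>> step_arm([
  [[0,0,0,-0.002,0,0,0],[0,0.002,0,-0.002,0,0,0],[0,0.005,0,-0.002,0,0,0],[0,0.008,0,-0.002,0,0,0],[0,0.008,0,-0.002,0,0,0]],
])

```text
time: 18.1
ee_pos: [502.1, 51.1, 71.2]
tool_rot: [[-0.999, -0.043, 0.0], [-0.043, 0.999, 0.0], [-0.0, 0.0, -1.0]]
ft_force: [-0.9, 0.9, 2.1]
width: 0.155
finger_force: 31.0
```

```bash
python3 mz.py;python3 st.py
```

```text
M [ 0.282  0.384 -0.034] sd 0.034 F [-1.3  1.   2.9] yaw -177.55 [502.1  51.1  71.2] tau6 0.004
18.3 [502.1  51.1  71.2] yaw -177.55 F [-3.7  0.7  5. ] M [0.381 0.956 0.026] 0.156 31.3 q6 -2.029
```

>>> step_arm([
  [[0,0.004,0,0,0,0,0],[0,0.008,0,0,0,0,0],[0,0.012,0,0,0,0,0],[0,0.016,0,0,0,0,0],[0,0.016,0,0,0,0,0]],
])

```text
time: 18.72
ee_pos: [485.8, 50.3, 71.2]
tool_rot: [[-0.999, -0.043, 0.0], [-0.043, 0.999, 0.0], [-0.0, 0.0, -1.0]]
ft_force: [-0.4, 1.4, 4.0]
width: 0.153
finger_force: 31.3
```

```bash
python3 mz.py;python3 - <<'E'
from h import *
f=env.grab_frame('top');save(f,'top2.png')
a=f['color'][160:300,250:410,::-1]; cv2.imwrite('pics/c2.png',cv2.resize(a,None,fx=4.2,fy=4.2,interpolation=2))
E
```

```text
M [ 0.294  0.617 -0.022] sd 0.009 F [-2.   0.9  5.5] yaw -177.55 [485.9  50.3  71.2] tau6 0.001
```

View pics/c2.png

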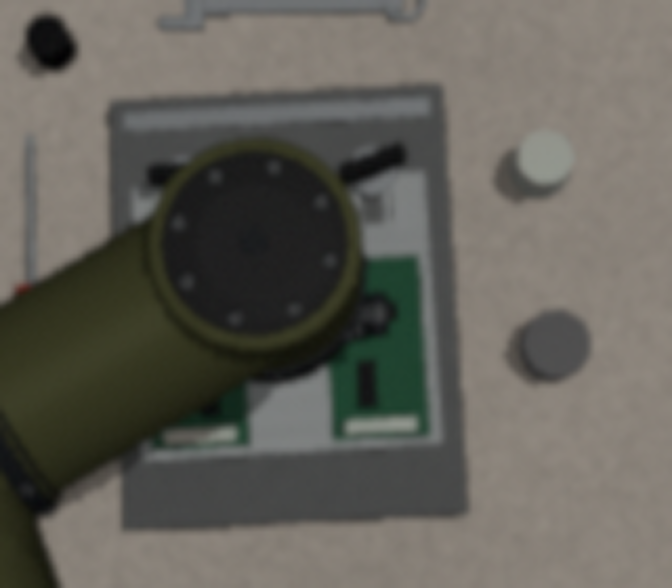

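The carrier follows: its near edge has moved from row 412 to 455 in the crop, about 26 mm, and it is still square. Both wings are turned about a quarter. Continuing to 60 mm.

>>> step_arm([
  [[0,0.005,0,0,0,0,0],[0,0.01,0,0,0,0,0],[0,0.015,0,0,0,0,0],[0,0.02,0,0,0,0,0],[0,0.025,0,0,0,0,0],[0,0.03,0,0,0,0,0],[0,0.034,0,0,0,0,0],[0,0.034,0,0,0,0,0]],
])

```text
time: 19.63
ee_pos: [451.6, 48.9, 71.2]
tool_rot: [[-0.999, -0.043, -0.0], [-0.043, 0.999, 0.0], [0.0, 0.0, -1.0]]
ft_force: [-0.2, 1.9, 6.6]
width: 0.152
finger_force: 31.6
```

```bash
python3 mz.py
```

```text
M [ 0.364  0.462 -0.022] sd 0.01 F [-1.6  1.4  7.1] yaw -177.54 [451.7  48.9  71.2] tau6 -0.001
```

>>> step_arm([
  [[0.2,0,0,0,0,0,0],[0.4,0,0,0,0,0,0],[0.4,0,0,0,0,0,0],[0.4,0,0,-0.03,0,0,0],[0.4,0,0,-0.07,0,0,0],[0.4,0,0,-0.11,0,0,0],[0.4,0,0,-0.15,0,0,0],[0.4,0,-0.04,-0.15,0,0,0],[0.4,0,-0.16,-0.15,0,0,0],[0.4,0,-0.16,-0.15,0,0,0],[0.4,0,-0.16,-0.15,0,0,0],[0.4,0,-0.16,-0.15,0,0,0]],
])

```text
time: 20.83
ee_pos: [458.2, -115.8, 220.0]
tool_rot: [[-0.999, -0.037, -0.003], [-0.037, 0.999, -0.001], [0.003, -0.001, -1.0]]
ft_force: [-0.2, 0.8, -0.9]
width: 0.4
finger_force: 0.0
```

```bash
python3 st.py
python3 - <<'E'
from h import *
f=env.grab_frame('top')
a=f['color'][160:300,250:410,::-1]; cv2.imwrite('pics/c3.png',cv2.resize(a,None,fx=4.2,fy=4.2,interpolation=2))
E
```

```text
20.83 [ 458.2 -115.8  220. ] yaw -177.89 F [-0.2  0.8 -0.9] M [ 0.165  0.014 -0.004] 0.4 0.0 q6 -1.716
```

View pics/c3.png

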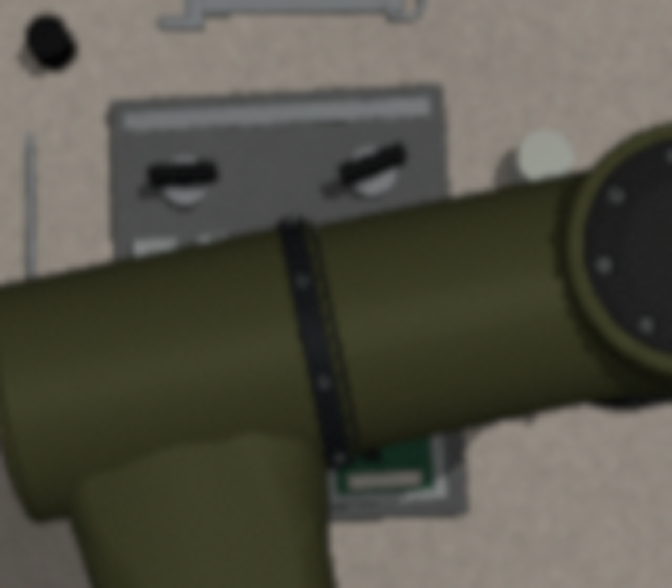

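The carrier is clear of both studs (its far edge is at crop row 238, the knobs at about 172) and lies square on the bed, with both wings turned about 90°.

```bash
python3 -c "
from bench import env
print(env.job_done())"
```

```text
the job is handed in; nothing more can be done
None
```

The job is handed in at about 21 s of the 69 s: knob B turned out right-handed and A left-handed, each is backed off about a quarter turn, and the carrier is drawn about 60 mm clear of both studs, lying on the bed; no verdict came back.

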